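# Open the scrap hatch past its spring catch

### The job

Open the scrap hatch of the prep stand over the sink: press the orange spring pad down and keep it down while you push the blue tab along, so that the steel hatch slides over the lowered orange stop, and go on until the hatch is fully open and the stop has sprung up again behind it. Use only shut fingertips or the outside of the fingers: pinch nothing, do not ram the hatch, and leave the things standing around where they are. Finish clear of everything.

Things in the scene. Friction and masses are not known exactly. Their poses are not given: they have to be found in the camera images.
- prep_stand: fixed stand in the sink: wooden board 240 x 180 mm on wire legs, its top 200 mm above the sink floor, a glass bowl below it. Origin: on the sink floor under the board's centre; x: along the 240 mm side, the way the hatch opens; y: to the side with the orange pad; z up. The hatch runs between two low rails (y = -27 and 47 mm, 10 mm high). Loose things stand where y < -30 mm.
- hatch (a joint): how far the hatch has slid to the stand's +x, m: 0 = shut over the hole, 0.110 = fully open at its end stop. Steel panel 84 x 66 x 6 mm, stand x = -107 to -23 mm when shut. It only slides, needs 1 to 3 N and stays where left. Within 5 mm of shut it meets the stop nose unless that is down; from 0.101 on it has cleared the nose.
- hatch_tab (a point): middle of the rear face (looks to the stand's -x; push it to +x) of the hatch's upright blue tab; moves with the hatch, at stand (-40, 67, 247) mm when shut. The tab is 8 mm thick in x, 54 mm wide in y (stand y = 28 to 82 mm) and spans 232 to 262 mm above the sink floor: it stands across the orange pad, 2 mm above it.
- catch (a joint): how far the spring catch is pressed down, m: 0 = up, 0.014 = on its lower stop; 3 N at first, 6.5 N at the end. Orange pad and stop nose are one part and move only up and down. From 0.009 on the hatch can slide over the nose; the hatch itself then keeps it down (at about 0.0085) until it has passed, and the nose springs up behind it.
- catch_pad (a point): middle of the free part of the orange press pad, on its top, 230 mm above the sink floor when up, at stand (-78, 67) mm; moves with the catch. The pad is 26 mm wide in y and runs in x from -115 to -22 mm, beside the hatch and on under the blue tab; 75 mm of it lie behind the tab. A fingertip can press it and slide along it to the tab.
- stop_nose (a point): middle of the top of the catch's stop nose, an orange block 11 x 22 mm just ahead of the shut hatch, at stand (-14, 22) mm; it stands 9 mm above the board when up, and moves with the catch.
- shaker_salt: bystander: steel and glass shaker, 44 mm across, 89 mm high, on the board; origin at its foot
- spoon_rest: bystander: small blue and white boat-shaped dish 38 x 68 x 16 mm on the board; origin at its foot
- cork_stopper: bystander: cork stopper 24 x 26 x 31 mm on the board; origin at its foot
- shaker_pepper: bystander: steel and glass shaker, 44 mm across, 89 mm high, on the worktop left of the sink; origin at its foot
- flask: bystander: conical glass flask, 69 mm across, 105 mm high, on the worktop left of the sink; origin at its foot

How it is judged (in metres and radians):
On the way, in this order (a step that is already met when the one before it is completed fails the run):
1. the spring catch is pressed down while the hatch is still shut (value of joint catch above 0.008 m and value of joint hatch below 0.008 m), for 0.1 s.
2. the hatch has slid over the lowered catch (value of joint hatch above 0.03 m and value of joint catch above 0.006 m), for 0.05 s.
At the end, for the whole second after the job is handed in: the hatch is open by more than 100 of its 110 mm, the catch has sprung up again behind it (less than 3 mm down), and the bystanders are at rest within 20 mm of where they stood (value of joint hatch above 0.1 m and value of joint catch below 0.003 m and linear speed of each of shaker_salt, spoon_rest, cork_stopper, shaker_pepper, flask below 0.02 m/s and distance of each of shaker_salt, spoon_rest, cork_stopper, shaker_pepper, flask from where it was at the start of the episode below 0.02 m); the robot touches nothing.
It fails at once if a thing standing on the board or beside the sink was moved by more than 2 cm or lifted (distance of any of shaker_salt, spoon_rest, cork_stopper, shaker_pepper, flask from where it was at the start of the episode above 0.02 m).
It fails at once if the hatch was pinched or rammed (more than 30 N of finger force on it) (contact force between the fingers and hatch above 30 N).
It also fails if it takes over 32 s, if anything falls off the work surface, if the arm or the gripper's body presses on something with over 40 N, if the wrist force passes 120 N, or if a joint passes its speed limit or range.

### The arm

A 6-joint arm with a two-finger parallel gripper is mounted at the origin on a cart in front of the work surface, level with it; the furniture and walls round the work are solid. World frame = base frame: x ahead of the robot, y to its left, z up, the work surface at z = 0. Lengths are in mm, angles in degrees, forces in N, time in s.
With the tool pointing down it reaches from about 300 to 850 mm from the base axis. Payload 4.2 kg.
Tool frame: the origin (TCP) lies midway between the tips of the shut fingers; the grasp point (between the pads) lies 19 mm behind it; y points along the fingers, z is the direction in which the jaws open and shut, and the axes are right-handed (so a half turn about y gives the same grasp; the last joint's range is limited). The gripper opens to 91 mm and grips with 3 to 60 N. Pads are 32 mm wide; open, the fingers measure 118 mm over their backs; the gripper's body (76 mm by 178 mm) begins 60 mm behind the grasp point.
Start: joints at [-75.287, 18.312, 89.639, -0, 72.044, -1.146], TCP at [157.138, -553.128, 213.976] pointing down, gripper open.
Joint ranges: [-177.97, 177.97], [-48.28, 115.42], [12.27, 149.76], [-77.06, 257.06], [2.81, 150.46], [-146.56, 146.56]. Speed limits (degrees/s): [147.25, 147.25, 180, 180, 180, 180].

### API

Orientations are given as [roll, pitch, yaw] about the fixed x, y, z axes, in that order (R = Rz(yaw) Ry(pitch) Rx(roll)).
In Python, from workcell import env gives the robot as it stands.
- The arm moves only by the shell command python3 -m handwheel 'ROWS' [FORCE]. ROWS is JSON, a list of rows, each a list of 3 entries, a list of its own where there are three numbers: the opening, from 0 (shut) to 1 (fully open), then the shift along the tool's x, y, z in mm, then the turn, a rotation vector about the tool's x, y, z in degrees. A call has exactly 10 rows; each row shifts and turns the commanded pose from where the row before left it, along the tool's axes as they then stand; what a row does not reach is not made up. A row lasts 1/12 s, in which the tool goes at most 41.7 mm and 7.16 degrees, less where a joint would pass 70% of its speed; a pose out of reach is approached as far as the arm can. A call is refused whole if a number of a shift passes 41.7 or a number of a turn 7.16, either way. A call with a gripper value outside its range is refused whole. The fingers move at their own pace and stop on an object; FORCE is the grip in N (left out, the last holds). Time passes only in rows, so rows that do not move let the fingers close, or fill a call up. It gives the time, the measured TCP pose, the force and the opening at its end, in the units of the state.
- env.state(): the state, without advancing time (a new reading comes with each control period).
- env.grab_frame(name): name is "side" or "top" or "wrist"; returns the picture (480x640x3 uint8, red, green, blue); there is no depth.
- env.camera_info(name): a dict with "fx", "fy", "cx", "cy" (pixels), "camera_from_world" (4x4, takes a point from world to camera coordinates); the wrist camera has in their place "mount" (4x4, takes a point from camera to tool coordinates, whose origin is the TCP and whose axes are the tool frame's). Camera axes: x right, y down, z forward; pixel columns grow to the right and rows downward; lengths in mm; the calibration is good to about 2 mm. A picture is of the moment at which its call begins: read the wrist's pose just before it. camera_info takes no time and is no camera call.
- env.job_done(): hands the job in, once; it reports no verdict.
Trained networks look in the newest picture that a camera, given by its name, has taken for a name from the list of things; names that differ only in an ending like _2 or _b are one class to them, and where a whole thing is asked for, a point or a joint stands for the part that bears it (a point fixed in the world has none). Each returns a list of dicts, best first, with "p" (0 to 1); they miss things now and then, are a little off and sometimes report something else, mostly with a low value. They report only what shows in the picture. A call takes as long as a camera call.
- env.masks_of(camera, label): "region" (480x640 bool, what is visible of it) and "location" ([column, row] in pixels, amid what is visible of it).
The state is a dict: "time_s": time; "qpos": joint angles; "qvel": joint speeds; "effort": joint torques, N m; "ee_pos": TCP position; "ee_rot": TCP orientation; "force": force on the tool from outside, world axes, zero at the start; "torque": the same for the moment, N m; "gripper_width": finger opening in mm.
Only numpy, scipy, OpenCV 4.12 (cv2) and the standard library are available. Lean on these libraries where they do the work, as an engineer would, in place of code of your own. Each camera call takes 0.05 s, during which the arm holds its last target.

## Working session

There is one attempt and no reset: what is moved stays moved. The work goes in short steps, Python scripts to look and compute and a shell command to move; the robot and the scene stay as the last step left them, time stands still between calls to the robot, and variables do not carry over. Pictures are saved under pics/ and viewed, and the job is handed in when it is done.

```bash
ls; mkdir -p pics
python3 - <<'E'
from workcell import env
import cv2,numpy as np
print(env.state())
for n in("side","top","wrist"):
    f=env.grab_frame(n); cv2.imwrite(f"pics/{n}0.png",f[:,:,::-1])
    print(n,env.camera_info(n))
E
```

```text
pics
{'time_s': 0.0, 'qpos': array([-7.52866881e+01,  1.83499910e+01,  8.97060285e+01,  5.17717513e-04,
        7.20435306e+01, -1.14523998e+00]), 'qvel': array([ 0.01869856,  0.09284563, -0.02109057,  0.01895087, -0.01741883,
       -0.09479223]), 'effort': array([-2.77563711e-03, -4.12461805e+01, -2.31975049e+01,  7.29386578e-02,
        4.58523142e-02, -1.35698524e-04]), 'ee_pos': array([ 157.00861918, -552.62521908,  213.13937978]), 'ee_rot': array([-9.00995204e+01,  2.48181914e-03, -1.64141610e+02]), 'force': array([-0.13456481,  0.10264159, -0.48436515]), 'torque': array([-0.04731464,  0.00164094,  0.02782133]), 'gripper_width': 91.26604309788624}
side {'fx': 613.5312674082262, 'fy': 613.5312674082262, 'cx': 324.9618244888073, 'cy': 251.79675783727617, 'camera_from_world': array([[-9.58219963e-01, -2.86025408e-01,  1.99205287e-03,
         5.48136612e+02],
       [-1.45872730e-01,  4.82677031e-01, -8.63564723e-01,
         2.23922153e+02],
       [ 2.46039934e-01, -8.27775543e-01, -5.04234074e-01,
         9.33169874e+02],
       [ 0.00000000e+00,  0.00000000e+00,  0.00000000e+
[... 262 characters left out ...]
337e-01,  2.82341449e-01, -3.82723763e-01,
         5.81214581e+02],
       [ 3.62073854e-01, -1.24215769e-01, -9.23836007e-01,
         8.07137884e+02],
       [ 0.00000000e+00,  0.00000000e+00,  0.00000000e+00,
         1.00000000e+00]])}
wrist {'fx': 342.8331477517534, 'fy': 342.8331477517534, 'cx': 316.83840132773565, 'cy': 241.49447059790856, 'mount': array([[ 3.15191792e-04,  9.70815243e-01,  2.39828405e-01,
        -6.87655692e+01],
       [-9.08777881e-05, -2.39828388e-01,  9.70815294e-01,
        -1.69988516e+02],
       [ 9.99999946e-01, -3.27788087e-04,  1.26336024e-05,
         5.42017807e-01],
       [ 0.00000000e+00,  0.00000000e+00,  0.00000000e+00,
         1.00000000e+00]])}
```

View pics/side0.png

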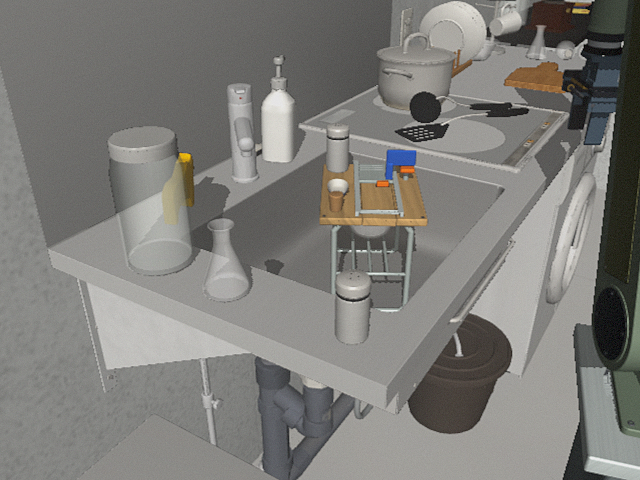

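View pics/top0.png

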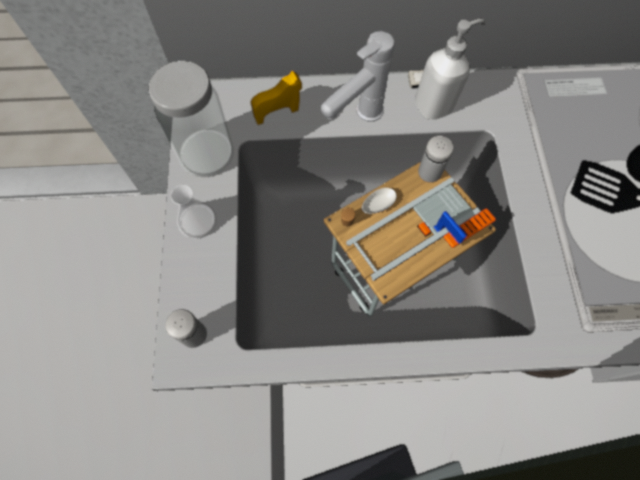

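View pics/wrist0.png

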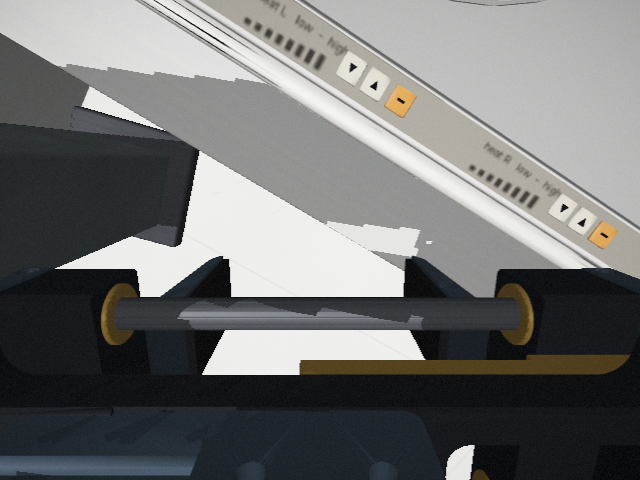

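Run:
```python
import cv2
a=cv2.imread("pics/side0.png")[130:240,300:446]; cv2.imwrite("pics/side0c.png",cv2.resize(a,None,fx=5,fy=5,interpolation=cv2.INTER_CUBIC))
a=cv2.imread("pics/top0.png")[120:320,310:510]; cv2.imwrite("pics/top0c.png",cv2.resize(a,None,fx=3,fy=3,interpolation=cv2.INTER_CUBIC))
from workcell import env
for c in("side","top"):
  for l in("catch_pad","hatch_tab","stop_nose","prep_stand"):
    r=env.masks_of(c,l); print(c,l,[(round(x['p'],2),x['location'],int(x['region'].sum())) for x in r[:2]])
```

```text
side catch_pad [(0.74, [383.4, 166.3], 1035), (0.54, [399.0, 170.2], 247)]
side hatch_tab [(0.71, [384.6, 166.3], 1110)]
side stop_nose [(0.56, [402.7, 173.4], 213)]
side prep_stand [(0.84, [379.1, 205.5], 7644)]
top catch_pad [(0.88, [472.5, 228.3], 813), (0.18, [344.3, 215.6], 191)]
top hatch_tab [(0.58, [442.1, 211.2], 1795)]
top stop_nose [(0.75, [472.8, 228.9], 806)]
top prep_stand [(0.77, [408.3, 233.5], 13044)]
```

View pics/side0c.png

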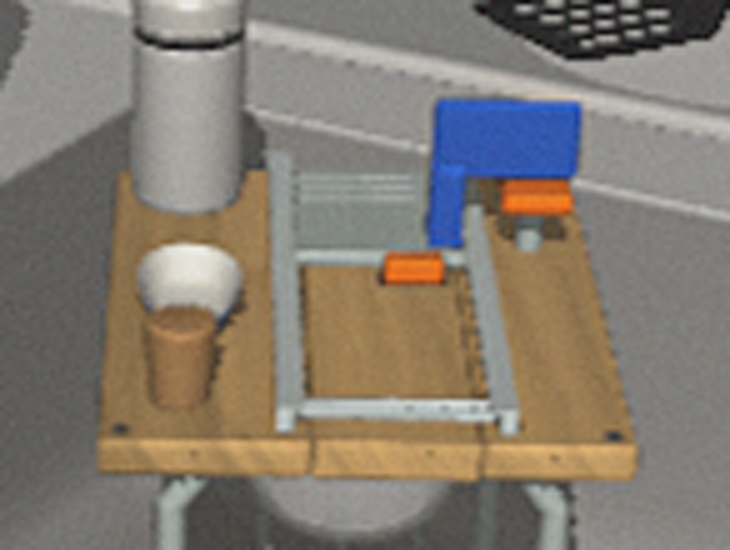

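View pics/top0c.png

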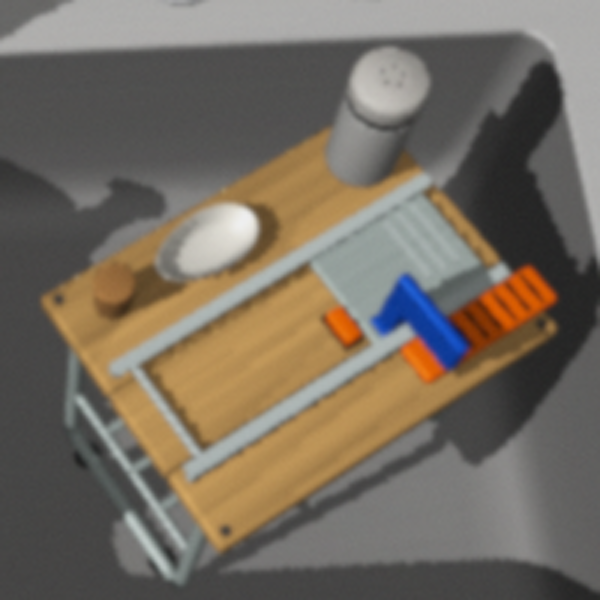

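```bash
cat > fit.py <<'E'
from workcell import env
import numpy as np
from scipy.optimize import least_squares
ci={n:env.camera_info(n) for n in("side","top")}
P=[]
def add(c,pts):
    for (u,v),X in pts:
        uv=(310+u/3,120+v/3) if c=="top" else (300+u/5,130+v/5)
        P.append((c,uv,X))
add("top",[((43,298),(120,-90,200)),((220,547),(120,90,200)),((557,325),(-120,90,200)),((330,128),(-120,-90,200)),
 ((403,345),(-22,54,230)),((430,381),(-22,80,230)),((557,298),(-115,80,230)),((530,265),(-115,54,230))])
add("side",[((100,440),(120,-90,200)),((637,445),(120,90,200)),((120,172),(-120,-90,200)),
 ((437,101),(-32,28,262)),((580,103),(-32,82,262)),((578,178),(-32,82,232)),
 ((386,254),(-8.5,11,209)),((443,256),(-8.5,33,209)),((502,180),(-22,54,230)),((572,182),(-22,80,230))])
def s2w(p,X):
    c,s=np.cos(p[3]),np.sin(p[3]); X=np.asarray(X,float)
    return np.array([p[0]+c*X[0]-s*X[1],p[1]+s*X[0]+c*X[1],p[2]+X[2]])
def proj(c,W):
    k=ci[c]; q=k["camera_from_world"]@np.r_[W,1]
    return np.array([k["fx"]*q[0]/q[2]+k["cx"],k["fy"]*q[1]/q[2]+k["cy"]])
def res(p,sel=("side","top")): return np.concatenate([proj(c,s2w(p,X))-uv for c,uv,X in P if c in sel])
if __name__=="__main__":
    for sel in(("side","top"),("top",),("side",)):
        best=min((least_squares(res,[500,0,-200,y],args=(sel,),loss="soft_l1") for y in(0,1.57,3.14,-1.57)),key=lambda r:r.cost)
        p=best.x; print(sel,p[:3],np.degrees(p[3]),best.cost)
        if len(sel)==2:
            print(np.round(res(p).reshape(-1,2),1).tolist()); np.save("p.npy",p)
    p=np.load("p.npy")
    for n,X in dict(pad=(-78,67,230),tab=(-40,67,247),nose=(-14,22,209),tabend=(70,67,247)).items(): print(n,s2w(p,X))
E
python3 fit.py
```

```text
('side', 'top') [ 539.96258794 -184.97809409   -1.22781747] 465.3159686615592 29.652361949894246
[[-1.6, -0.9], [0.5, 0.9], [0.7, 0.5], [11.6, -9.0], [-1.4, -0.3], [-0.4, -0.0], [0.6, -0.7], [-0.6, -1.4], [-0.3, -0.3], [1.2, 0.0], [-0.6, -1.5], [-0.3, -0.3], [0.9, -0.4], [0.0, 0.1], [-0.1, 1.1], [0.5, 0.9], [0.4, 2.6], [0.6, 2.4]]
('top',) [ 542.51347973 -189.1525205   -12.39585471] -2414.5719557778907 20.24030875195038
('side',) [ 542.17291275 -194.53925236   -4.8570139 ] 105.19217960355918 5.72192521836722
pad [ 495.94523644 -277.90533857  228.77218253]
tab [ 485.90784548 -241.25495273  245.77218253]
nose [ 522.44192964 -204.29198891  207.77218253]
tabend [ 456.85224007 -135.16173054  245.77218253]
```

```bash
sed -i 's/,((330,128),(-120,-90,200))//; s/,((502,180),(-22,54,230)),((572,182),(-22,80,230))//' fit.py; python3 fit.py
python3 - <<'E'
from fit import *
def tri(a,b):
    f=lambda W:np.concatenate([proj("side",W)-a,proj("top",W)-b])
    r=least_squares(f,[500,0,0]); return r.x,r.fun
# pepper top centre, flask top rim, board corner
print("pepper cap",tri((353,279),(181,319)))
print("flask rim",tri((221,223),(182,195)))
print("board left corner",tri((320,218),(324.3,219.3)))
print("nose",tri((382.5,181.5),(424,228.5)))
E
```

```text
('side', 'top') [ 540.19691598 -186.00341073   -2.06654853] -254.93603592713686 6.758452950346178
[[-1.0, -1.3], [0.6, 0.6], [1.1, 0.8], [-1.1, -0.3], [-0.1, 0.0], [0.9, -0.4], [-0.2, -1.2], [-0.5, -0.2], [0.8, 0.3], [-0.3, -1.4], [-0.3, -0.0], [0.9, -0.1], [0.0, 0.4], [-0.1, 1.3], [0.5, 1.1]]
('top',) [ 542.06038713 -188.70503372   -9.84311313] 6945.163772686488 2.4938228819049275
('side',) [ 542.13838979 -194.80841025   -5.63396149] 105.1381389323028 2.337881856189882
pad [ 495.77126875 -278.73615505  227.93345147]
tab [ 485.89517411 -242.04197629  244.93345147]
nose [ 522.59147893 -205.2400577   206.93345147]
tabend [ 457.30647909 -135.82198515  244.93345147]
pepper cap (array([475.50948507, 211.56974875, 259.73824251]), array([-1.24214401, -0.505877  ,  0.52963398,  1.52982394]))
flask rim (array([666.58047963, 165.81609704, 283.0992455 ]), array([ 0.7583286 ,  0.45200592, -0.40849452, -0.95538505]))
board left corner (array([594.53732192, -47.80625277, 196.78633419]), array([ 0.4526075 ,  0.21584771, -0.18510556, -0.49091539]))
nose (array([ 521.94652313, -202.98101194,  206.56019068]), array([ 0.50076533,  0.2092888 , -0.16711596, -0.47610912]))
```

```bash
python3 -m handwheel '[[0,[0,-38,0],[0,0,0]],[0,[0,-38,0],[0,0,0]],[0,[-33,0,-14],[0,0,0]],[0,[-33,0,-14],[0,0,0]],[0,[-33,0,-14],[0,0,0]],[0,[-33,0,-14],[0,0,0]],[0,[-33,0,-14],[0,0,0]],[0,[-33,0,-14],[0,0,0]],[0,[-33,0,-14],[0,0,0]],[0,[-33,0,-14],[0,0.8,0]]]' 20
cat > st.py <<'E'
from fit import *
p=np.load("p.npy")
def show():
    s=env.state(); c,n=np.cos(p[3]),np.sin(p[3]); R=np.array([[c,n,0],[-n,c,0],[0,0,1]])
    x=R@(s["ee_pos"]-p[:3]); print("t %.2f stand TCP"%s["time_s"],x.round(1),"F",(R@s["force"]).round(2),"rot",s["ee_rot"].round(2),"w",round(s["gripper_width"],1)," stand yaw",np.degrees(p[3])%360-0)
show()
E
python3 st.py
```

```text
time_s: 1.38
ee_pos: [381.6, -371.9, 290.2]
ee_rot: [-90.0, 0.0, -165.0]
force: [0.6, 0.7, 0.0]
gripper_width: 27.3
t 1.38 stand TCP [-138.3  201.5  292.3] F [ 0.52 -0.79  0.05] rot [-8.9970e+01  1.0000e-02 -1.6496e+02] w 27.3  stand yaw 105.06396407286314
```

Remaining: stand dx about +62, dy about −134.

```bash
python3 -m handwheel '[[0,[-24,0,-10],[0,0,0]],[0,[-24,0,-10],[0,0,0]],[0,[-24,0,-10],[0,0,0]],[0,[-24,0,-10],[0,0,0]],[0,[-20,0,-10],[0,0,0]],[0,[-13,2,-8],[0,0,0]],[0,[-4,3,-4],[0,0,0]],[0,[0,3,0],[0,0,0]],[0,[0,0,0],[0,0,0]],[0,[0,0,0],[0,0,0]]]'
python3 st.py
python3 - <<'E'
from workcell import env
import cv2
for n in("side","wrist","top"):
    f=env.grab_frame(n)[:,:,::-1]
    if n=="side": f=cv2.resize(f[90:240,300:480],None,fx=4,fy=4,interpolation=cv2.INTER_CUBIC)
    if n=="top": f=cv2.resize(f[120:320,310:510],None,fx=3,fy=3,interpolation=cv2.INTER_CUBIC)
    cv2.imwrite(f"pics/{n}1.png",f)
E
```

```text
time_s: 2.22
ee_pos: [491.9, -279.4, 281.7]
ee_rot: [-90.0, -0.1, -165.0]
force: [-0.1, -0.8, 0.5]
gripper_width: 0.6
t 2.22 stand TCP [-77.7  70.9 283.8] F [-0.76  0.28  0.55] rot [-9.0000e+01 -5.0000e-02 -1.6499e+02] w 0.6  stand yaw 105.06396407286314
```

View pics/wrist1.png

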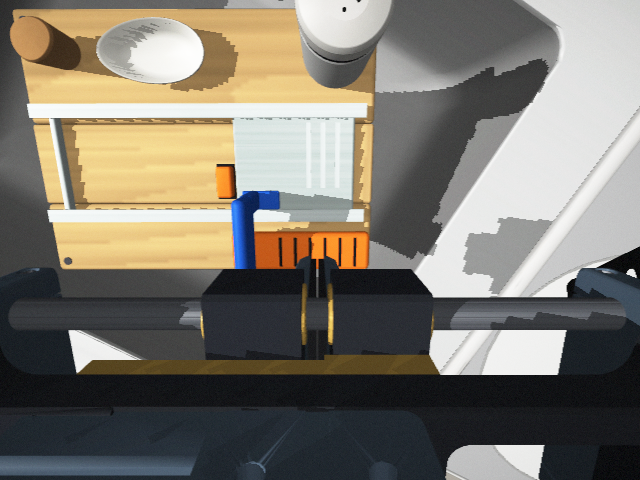

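View pics/side1.png

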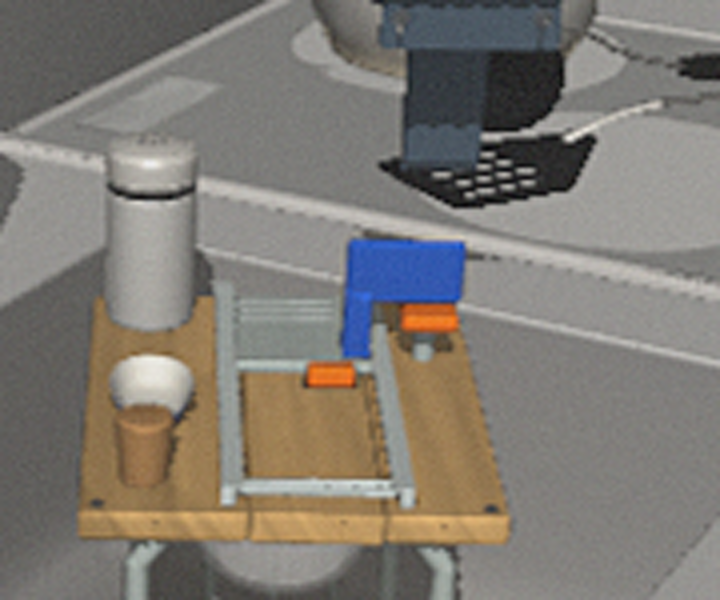

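View pics/top1.png

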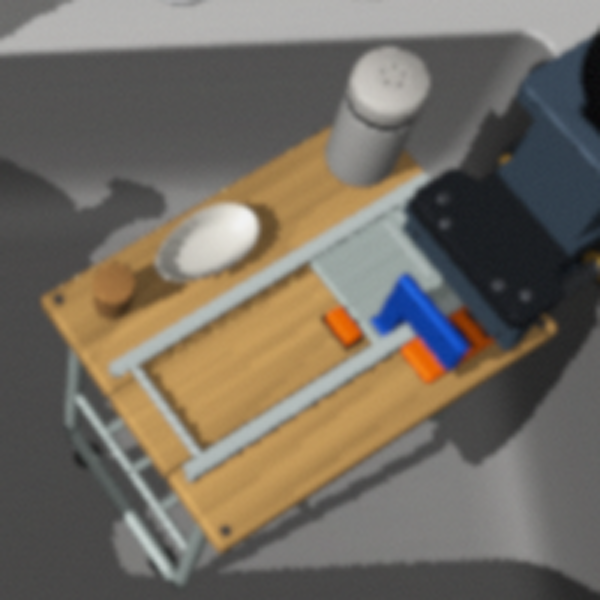

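```bash
python3 - <<'E'
from fit import *
from scipy.spatial.transform import Rotation as Ro
s=env.state(); k=env.camera_info("wrist"); T=np.eye(4); T[:3,:3]=Ro.from_euler("xyz",s["ee_rot"],degrees=True).as_matrix(); T[:3,3]=s["ee_pos"]
ci["wrist"]=dict(k,camera_from_world=np.linalg.inv(T@k["mount"]))
n0=len(P)
for uv,X in [((369,232),(-115,54,230)),((12,10),(120,-90,200)),((62,269),(120,90,200)),((217,198),(-8.5,33,209)),((234,165),(-19.5,11,209)),((234,198),(-19.5,33,209))]: P.append(("wrist",uv,X))
p0=np.load("p.npy")
for sel in(("wrist",),("side","top","wrist")):
    r=least_squares(res,p0,args=(sel,),loss="soft_l1"); print(sel,r.x[:3],np.degrees(r.x[3])%360,res(r.x,("wrist",)).reshape(-1,2).round(1).tolist())
np.save("p.npy",r.x)
E
python3 st.py
```

```text
('wrist',) [ 542.58315361 -184.07244268   -3.41945103] 105.17180465599986 [[0.4, -0.1], [0.5, -0.5], [0.2, 0.8], [0.7, -0.4], [-2.9, 1.2], [-1.0, -0.4]]
('side', 'top', 'wrist') [ 541.91908865 -184.93015055   -2.24763496] 105.11853357964515 [[1.5, 1.7], [0.4, 0.0], [0.1, 2.1], [1.2, 1.0], [-2.4, 2.6], [-0.4, 1.0]]
t 2.37 stand TCP [-78.4  72.6 284.5] F [-0.26  0.04  0.33] rot [-8.9970e+01  1.0000e-02 -1.6501e+02] w 0.6  stand yaw 105.11853357964515
```

```bash
python3 -m handwheel '[[0,[-3,8,-2],[0,0,0]],[0,[-2,8,-2],[0,0,0]],[0,[0,8,0],[0,0,0]],[0,[0,7,0],[0,0,0]],[0,[0,6,0],[0,0,0]],[0,[0,4,0],[0,0,0]],[0,[0,3,0],[0,0,0]],[0,[0,2,0],[0,0,0]],[0,[0,0,0],[0,0,0]],[0,[0,0,0],[0,0,0]]]'
python3 st.py
python3 -m handwheel '[[0,[0,1.5,0],[0,0,0]],[0,[0,1.5,0],[0,0,0]],[0,[0,1.5,0],[0,0,0]],[0,[0,1,0],[0,0,0]],[0,[0,1,0],[0,0,0]],[0,[0,1,0],[0,0,0]],[0,[0,1,0],[0,0,0]],[0,[0,0.5,0],[0,0,0]],[0,[0,0,0],[0,0,0]],[0,[0,0,0],[0,0,0]]]'
python3 st.py
```

```text
time_s: 3.2
ee_pos: [496.7, -273.8, 236.1]
ee_rot: [-90.0, 0.0, -164.9]
force: [0.2, -0.3, -0.8]
gripper_width: 0.3
t 3.20 stand TCP [-74.   66.8 238.4] F [-0.28 -0.08 -0.85] rot [-8.9980e+01  1.0000e-02 -1.6494e+02] w 0.3  stand yaw 105.11853357964515
time_s: 4.03
ee_pos: [496.6, -273.7, 227.2]
ee_rot: [-90.0, 0.0, -164.9]
force: [0.3, 0.2, 4.1]
gripper_width: 0.8
t 4.03 stand TCP [-73.8  66.9 229.4] F [ 0.09 -0.3   4.07] rot [-8.9990e+01  1.0000e-02 -1.6494e+02] w 0.8  stand yaw 105.11853357964515
```

```bash
python3 -m handwheel '[[0,[0,1,0],[0,0,0]],[0,[0,1,0],[0,0,0]],[0,[0,1,0],[0,0,0]],[0,[0,1,0],[0,0,0]],[0,[0,1,0],[0,0,0]],[0,[0,1,0],[0,0,0]],[0,[0,1,0],[0,0,0]],[0,[0,1,0],[0,0,0]],[0,[0,0,0],[0,0,0]],[0,[0,0,0],[0,0,0]]]'
python3 st.py; python3 st.py
python3 - <<'E'
from workcell import env
import cv2
for n in("side","wrist"):
    f=env.grab_frame(n)[:,:,::-1]
    if n=="side": f=cv2.resize(f[90:240,300:480],None,fx=4,fy=4,interpolation=cv2.INTER_CUBIC)
    cv2.imwrite(f"pics/{n}2.png",f)
E
python3 st.py
```

```text
time_s: 4.87
ee_pos: [496.6, -273.7, 219.0]
ee_rot: [-90.0, 0.0, -164.9]
force: [-1.0, 0.4, 4.8]
gripper_width: 0.5
t 4.87 stand TCP [-73.9  66.9 221.3] F [0.63 0.88 4.8 ] rot [ -89.99    0.   -164.94] w 0.5  stand yaw 105.11853357964515
t 4.87 stand TCP [-73.9  66.9 221.3] F [0.63 0.88 4.8 ] rot [ -89.99    0.   -164.94] w 0.5  stand yaw 105.11853357964515
t 4.97 stand TCP [-73.9  66.9 221.4] F [1.51 1.27 6.06] rot [ -89.98    0.   -164.94] w 0.4  stand yaw 105.11853357964515
```

View pics/side2.png

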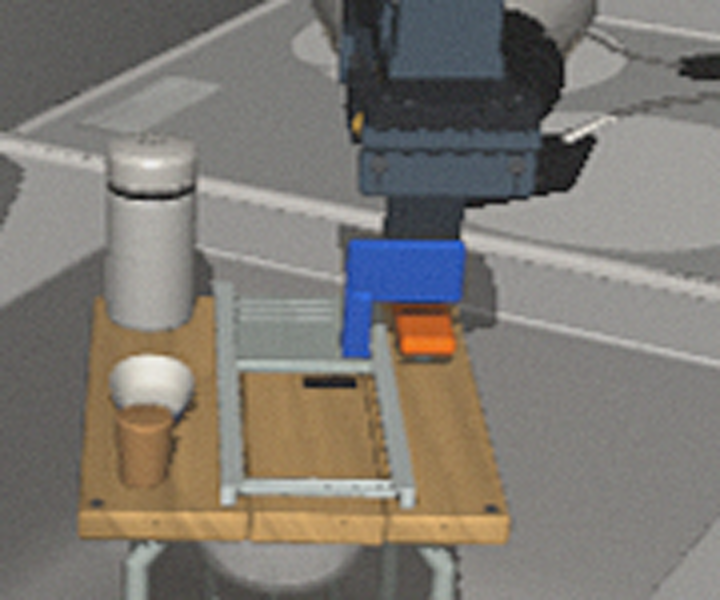

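View pics/wrist2.png

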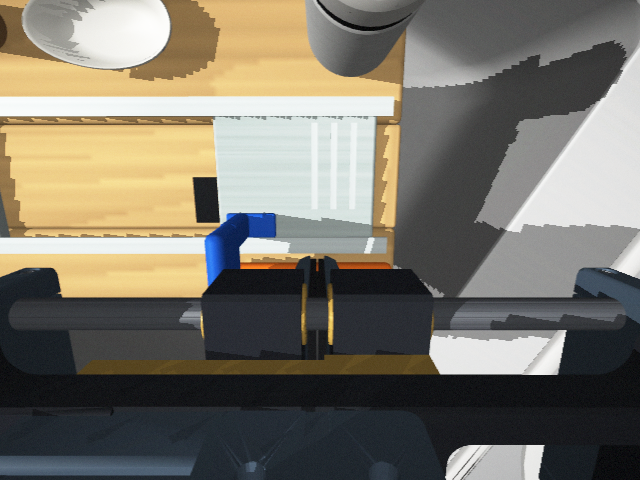

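```bash
python3 -m handwheel '[[0,[0,1,0],[0,0,0]],[0,[0,0,-2],[0,0,0]],[0,[0,0,-2],[0,0,0]],[0,[0,0,-2],[0,0,0]],[0,[0,0,-2],[0,0,0]],[0,[0,0,-2],[0,0,0]],[0,[0,0,-2],[0,0,0]],[0,[0,0,-2],[0,0,0]],[0,[0,0,-2],[0,0,0]],[0,[0,0,0],[0,0,0]]]'
python3 st.py
python3 -m handwheel '[[0,[0,0,-1.5],[0,0,0]],[0,[0,0,-1.5],[0,0,0]],[0,[0,0,-1.5],[0,0,0]],[0,[0,0,-1.5],[0,0,0]],[0,[0,0,-1.5],[0,0,0]],[0,[0,0,-1.5],[0,0,0]],[0,[0,0,-1],[0,0,0]],[0,[0,0,-1],[0,0,0]],[0,[0,0,0],[0,0,0]],[0,[0,0,0],[0,0,0]]]'
python3 st.py
```

```text
time_s: 5.8
ee_pos: [493.7, -259.5, 218.8]
ee_rot: [-89.7, 0.1, -164.9]
force: [0.4, -2.8, 4.8]
gripper_width: 0.5
t 5.80 stand TCP [-59.4  66.  221.1] F [-2.78  0.37  4.81] rot [-8.9740e+01  1.5000e-01 -1.6492e+02] w 0.5  stand yaw 105.11853357964515
time_s: 6.63
ee_pos: [491.0, -249.2, 218.8]
ee_rot: [-89.7, 0.2, -164.9]
force: [0.6, -3.1, 6.1]
gripper_width: 0.4
t 6.63 stand TCP [-48.8  65.9 221. ] F [-3.16  0.23  6.09] rot [-8.9730e+01  1.5000e-01 -1.6493e+02] w 0.4  stand yaw 105.11853357964515
```

Run:
```python
from workcell import env
import cv2
for n in("side","wrist"):
    f=env.grab_frame(n)[:,:,::-1]
    if n=="side": f=cv2.resize(f[90:240,300:480],None,fx=4,fy=4,interpolation=cv2.INTER_CUBIC)
    cv2.imwrite(f"pics/{n}3.png",f)
```

```text
(no output)
```

View pics/side3.png

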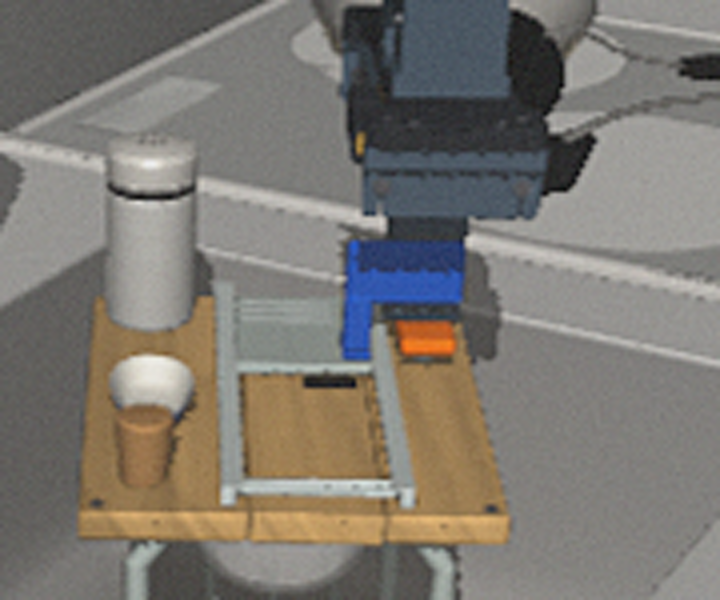

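View pics/wrist3.png

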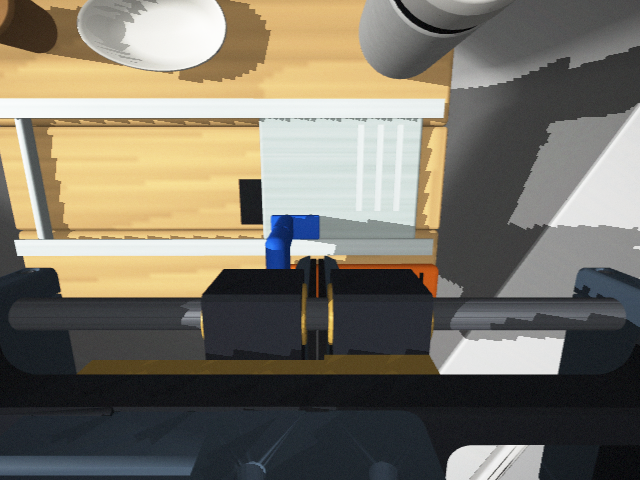

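```bash
python3 -m handwheel '[[0,[0,0,-1.5],[0,0,0]],[0,[0,0,-1.5],[0,0,0]],[0,[0,0,-1.5],[0,0,0]],[0,[0,0,-1.5],[0,0,0]],[0,[0,0,-1.5],[0,0,0]],[0,[0,0,-1.5],[0,0,0]],[0,[0,0,-1.5],[0,0,0]],[0,[0,0,-1.5],[0,0,0]],[0,[0,0,0],[0,0,0]],[0,[0,0,0],[0,0,0]]]'
python3 st.py
python3 - <<'E'
from workcell import env
import cv2
for n in("side","wrist"):
    f=env.grab_frame(n)[:,:,::-1]
    if n=="side": f=cv2.resize(f[90:240,300:480],None,fx=4,fy=4,interpolation=cv2.INTER_CUBIC)
    cv2.imwrite(f"pics/{n}4.png",f)
E
```

```text
time_s: 7.57
ee_pos: [487.8, -237.4, 218.7]
ee_rot: [-89.8, 0.1, -164.9]
force: [0.6, -2.5, 6.1]
gripper_width: 0.4
t 7.57 stand TCP [-36.5  66.  221. ] F [-2.6   0.05  6.11] rot [-8.9760e+01  1.4000e-01 -1.6493e+02] w 0.4  stand yaw 105.11853357964515
```

View pics/wrist4.png

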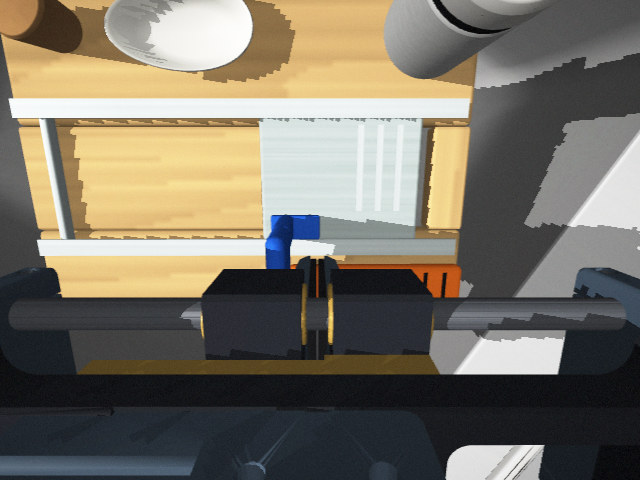

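```bash
python3 -m handwheel '[[0,[0,0,-2.5],[0,0,0]],[0,[0,0,-2.5],[0,0,0]],[0,[0,0,-2.5],[0,0,0]],[0,[0,0,-2.5],[0,0,0]],[0,[0,0,-2.5],[0,0,0]],[0,[0,0,-2.5],[0,0,0]],[0,[0,0,-2.5],[0,0,0]],[0,[0,0,-2.5],[0,0,0]],[0,[0,0,-2.5],[0,0,0]],[0,[0,0,-2.5],[0,0,0]]]'
python3 st.py
python3 -m handwheel '[[0,[0,0,-2.5],[0,0,0]],[0,[0,0,-2.5],[0,0,0]],[0,[0,0,-2.5],[0,0,0]],[0,[0,0,-2.5],[0,0,0]],[0,[0,0,-2.5],[0,0,0]],[0,[0,0,-2.5],[0,0,0]],[0,[0,0,-2.5],[0,0,0]],[0,[0,0,-2.5],[0,0,0]],[0,[0,0,-2.5],[0,0,0]],[0,[0,0,-2.5],[0,0,0]]]'
python3 st.py
```

```text
time_s: 8.5
ee_pos: [481.0, -212.8, 218.4]
ee_rot: [-89.8, 0.1, -165.0]
force: [1.3, -2.4, 3.8]
gripper_width: 0.3
t 8.50 stand TCP [-11.   66.1 220.7] F [-2.63 -0.6   3.81] rot [-8.9830e+01  1.2000e-01 -1.6495e+02] w 0.3  stand yaw 105.11853357964515
time_s: 9.33
ee_pos: [473.5, -187.4, 217.8]
ee_rot: [-90.0, 0.0, -164.9]
force: [3.4, -2.5, 1.4]
gripper_width: 0.5
t 9.33 stand TCP [ 15.5  66.7 220. ] F [-3.29 -2.58  1.38] rot [-9.0000e+01  1.0000e-02 -1.6494e+02] w 0.5  stand yaw 105.11853357964515
```

```bash
python3 -m handwheel '[[0,[0,0,-2.5],[0,0,0]],[0,[0,0,-2.5],[0,0,0]],[0,[0,0,-2.5],[0,0,0]],[0,[0,0,-2.5],[0,0,0]],[0,[0,0,-2.5],[0,0,0]],[0,[0,0,-2.5],[0,0,0]],[0,[0,0,-2.5],[0,0,0]],[0,[0,0,-2.5],[0,0,0]],[0,[0,0,-2.5],[0,0,0]],[0,[0,0,-2.5],[0,0,0]]]'
python3 st.py
python3 -m handwheel '[[0,[0,0,-1.5],[0,0,0]],[0,[0,0,-1.5],[0,0,0]],[0,[0,0,-1.5],[0,0,0]],[0,[0,0,-1.5],[0,0,0]],[0,[0,0,-1.5],[0,0,0]],[0,[0,0,-1.5],[0,0,0]],[0,[0,0,-1.5],[0,0,0]],[0,[0,0,-1.5],[0,0,0]],[0,[0,0,-1],[0,0,0]],[0,[0,0,0],[0,0,0]]]'
python3 st.py
python3 - <<'E'
from workcell import env
import cv2
for n in("side","wrist"):
    f=env.grab_frame(n)[:,:,::-1]
    if n=="side": f=cv2.resize(f[90:240,300:480],None,fx=4,fy=4,interpolation=cv2.INTER_CUBIC)
    cv2.imwrite(f"pics/{n}5.png",f)
E
```

```text
time_s: 10.17
ee_pos: [466.8, -163.3, 217.8]
ee_rot: [-90.0, -0.0, -164.9]
force: [2.8, -3.2, -0.0]
gripper_width: 1.0
t 10.17 stand TCP [ 40.4  66.9 220.1] F [-3.82 -1.86 -0.  ] rot [-9.0000e+01 -2.0000e-02 -1.6494e+02] w 1.0  stand yaw 105.11853357964515
time_s: 11.0
ee_pos: [462.9, -150.5, 217.8]
ee_rot: [-90.1, -0.1, -164.9]
force: [-0.2, -0.5, 0.0]
gripper_width: 0.5
t 11.00 stand TCP [ 53.9  67.3 220. ] F [-0.39  0.3   0.04] rot [-9.0060e+01 -7.0000e-02 -1.6493e+02] w 0.5  stand yaw 105.11853357964515
```

View pics/wrist5.png

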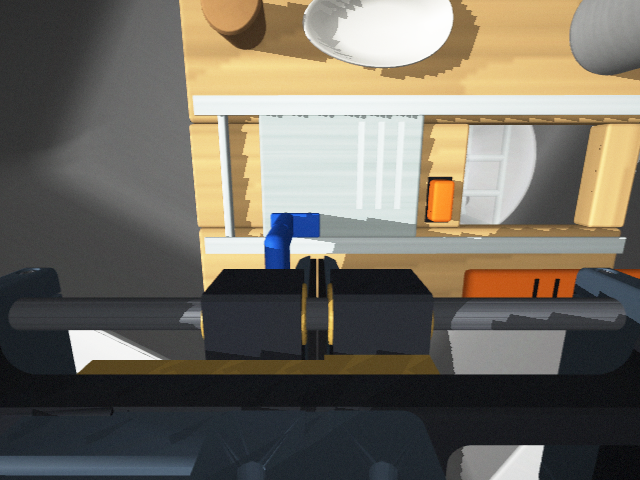

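View pics/side5.png

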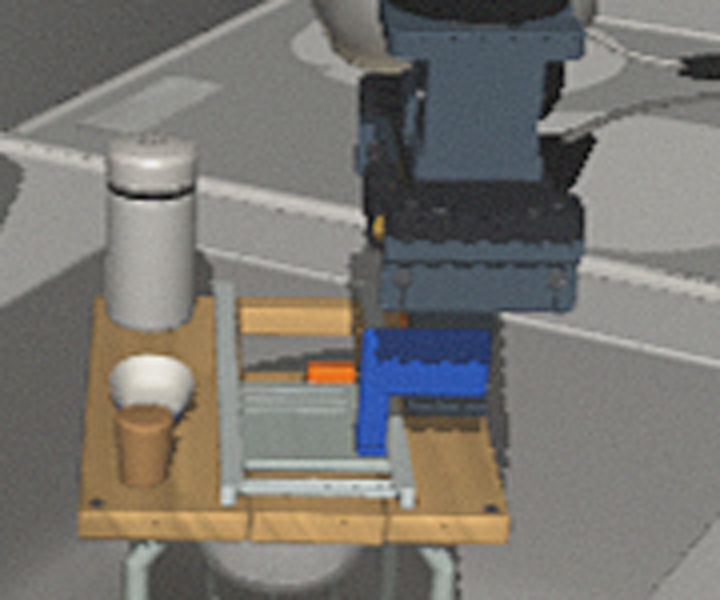

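```bash
python3 -m handwheel '[[0,[0,0,-0.8],[0,0,0]],[0,[0,0,-0.8],[0,0,0]],[0,[0,0,-0.8],[0,0,0]],[0,[0,0,-0.8],[0,0,0]],[0,[0,0,-0.6],[0,0,0]],[0,[0,0,-0.6],[0,0,0]],[0,[0,0,-0.6],[0,0,0]],[0,[0,0,0],[0,0,0]],[0,[0,0,0],[0,0,0]],[0,[0,0,0],[0,0,0]]]'
python3 st.py
python3 - <<'E'
from workcell import env
import cv2
for n in("side","wrist"):
    f=env.grab_frame(n)[:,:,::-1]
    if n=="side": f=cv2.resize(f[90:240,300:480],None,fx=4,fy=4,interpolation=cv2.INTER_CUBIC)
    cv2.imwrite(f"pics/{n}6.png",f)
E
```

```text
time_s: 11.93
ee_pos: [462.4, -146.0, 218.0]
ee_rot: [-90.0, 0.0, -164.9]
force: [-0.1, -0.5, 0.3]
gripper_width: 0.5
t 11.93 stand TCP [ 58.3  66.6 220.3] F [-0.46  0.2   0.29] rot [-9.0010e+01  2.0000e-02 -1.6494e+02] w 0.5  stand yaw 105.11853357964515
```

View pics/wrist6.png

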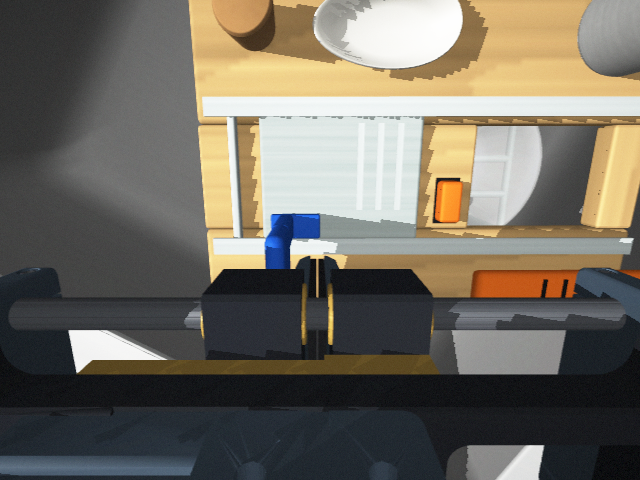

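```bash
python3 -m handwheel '[[0,[0,0,-0.6],[0,0,0]],[0,[0,0,-0.6],[0,0,0]],[0,[0,0,-0.6],[0,0,0]],[0,[0,0,0],[0,0,0]],[0,[0,0,1],[0,0,0]],[0,[0,0,2],[0,0,0]],[0,[0,0,4],[0,0,0]],[0,[0,-2,6],[0,0,0]],[0,[0,-10,6],[0,0,0]],[0,[0,-15,0],[0,0,0]]]'
python3 st.py
python3 -m handwheel '[[0,[0,-20,0],[0,0,0]],[0,[0,-20,0],[0,0,0]],[0,[10,-20,0],[0,0,0]],[0,[20,-15,0],[0,0,0]],[0,[25,0,0],[0,0,0]],[0,[30,0,0],[0,0,0]],[0,[20,0,0],[0,0,0]],[0,[10,0,0],[0,0,0]],[0,[0,0,0],[0,0,0]],[0,[0,0,0],[0,0,0]]]'
python3 st.py
python3 - <<'E'
from workcell import env
import cv2
for n in("side","top","wrist"):
    f=env.grab_frame(n)[:,:,::-1]
    if n=="side": f=cv2.resize(f[90:240,300:480],None,fx=4,fy=4,interpolation=cv2.INTER_CUBIC)
    if n=="top": f=cv2.resize(f[120:320,310:510],None,fx=3,fy=3,interpolation=cv2.INTER_CUBIC)
    cv2.imwrite(f"pics/{n}7.png",f)
E
```

```text
time_s: 12.87
ee_pos: [466.3, -163.4, 244.1]
ee_rot: [-90.1, -0.2, -165.0]
force: [0.3, 0.6, -0.1]
gripper_width: 0.9
t 12.87 stand TCP [ 40.5  67.4 246.3] F [ 0.53 -0.41 -0.13] rot [-9.0110e+01 -1.5000e-01 -1.6498e+02] w 0.9  stand yaw 105.11853357964515
time_s: 13.7
ee_pos: [356.2, -192.8, 320.2]
ee_rot: [-90.0, 0.1, -165.0]
force: [1.2, -0.5, -0.7]
gripper_width: 0.5
t 13.70 stand TCP [ 40.8 181.3 322.5] F [-0.76 -1.05 -0.74] rot [-8.998e+01  8.000e-02 -1.650e+02] w 0.5  stand yaw 105.11853357964515
```

View pics/wrist7.png

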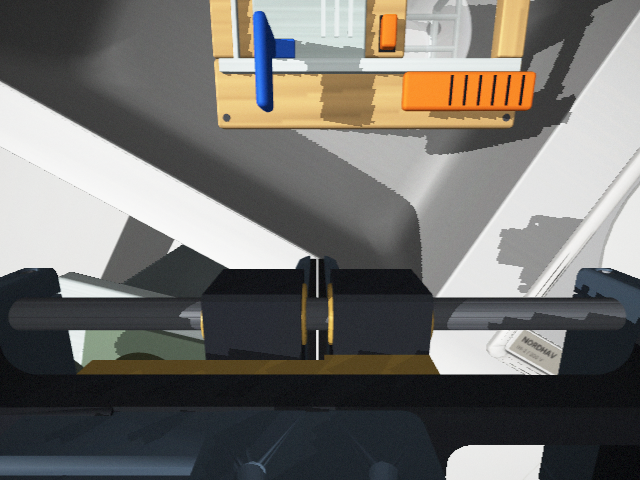

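View pics/side7.png

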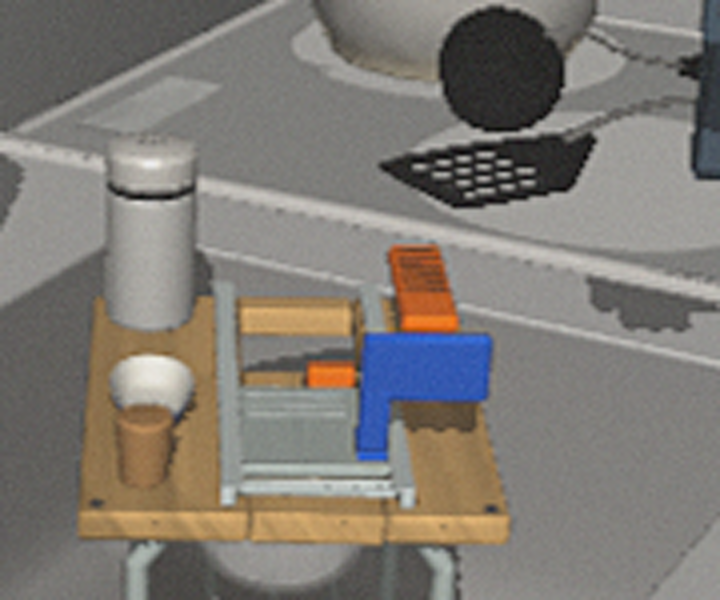

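View pics/top7.png

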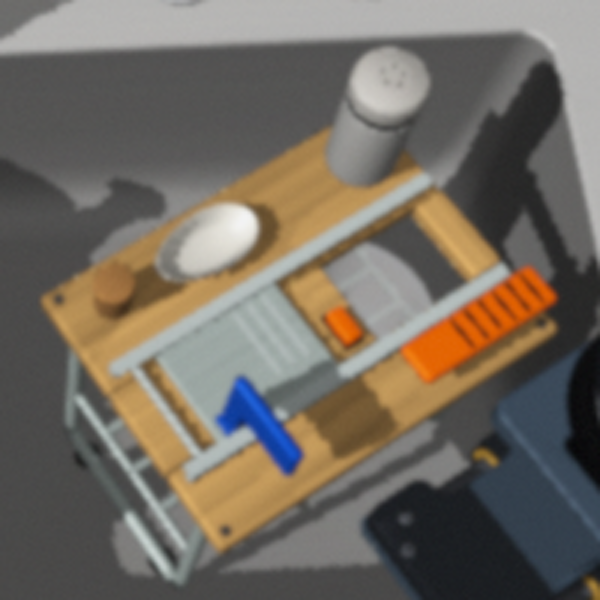

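Run:
```python
from fit import *
p=np.load("p.npy")
obs=[("side",(300+363/4,90+336/4),(-32,28,262)),("side",(300+491/4,90+337/4),(-32,82,262)),("side",(300+488/4,90+400/4),(-32,82,232)),
("top",(310+300/3,120+457/3),(-32,82,262)),]
for i,o in enumerate(obs):
    f=lambda d:proj(o[0],s2w(p,np.array(o[2])+[d[0],0,0]))-o[1]
    r=least_squares(f,[100]); print(o[0],r.x,r.fun)
```

```text
side [109.39112545] [-0.76164286  0.12598517]
side [108.56876728] [-0.27300153  0.07672012]
side [106.49892424] [-1.11578692  0.29070158]
top [105.90349849] [-0.58757361 -0.90755754]
```

Hatch measures 106–109 mm open, the nose and pad are up again, and the arm is clear.

```bash
python3 -c "
from workcell import env
print(env.job_done())"
```

```text
the job is handed in; nothing more can be done
None
```

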